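# Hang the supply bin on the slotted stand and press it home

## Task

Hang the loose metal bin on the counter stand above the one already fitted: find the top pair of slots by feel, hook its two claws into them with its back flat against the slotted face, then press it gently straight down until it is fully home and the spring catch has snapped into the window of its back plate. The metal is thin, so never force it; leave the other things where they are, and let go of the bin at the end.

Things in the scene. Friction and masses are not known exactly. Their poses are not given: they have to be found in the camera images.
- bin: Loose grey metal bin (0.2 kg) like the one on the stand, open top, upright. Origin: lower edge of its rear plate, centre, back surface; x points out of the plate's back (bin at x -120 to 0 mm), y along the plate, z up. 50 mm wide, side walls 40 mm high, front 28 mm. Rear plate 76 mm high, 3 mm thick, with a window 14 mm wide at z 4 to 14 mm. Best gripped across the side walls.
- bin_grip (a point): Point in the bin's middle, at bin x -62, y 0, z 28 mm, between the side walls (50 mm over their outsides): a good place to grip, fingers closing along the bin's y.
- bin_claws (a point): Point midway between the two claws behind the rear plate (bin x 0, y 0, z 64 mm). Claws at y +13 and -13 mm, 5 mm wide: a neck at bin z 64 to 72 mm, 9.5 mm long, ending in a tongue (x 5.5 to 9.5 mm) that points down to z 42 mm. The tongue goes through the slot, then down behind the face; the neck comes to rest on the slot's lower edge.
- stand: Stand: channel 50 mm wide, over 215 mm high, on a foot 8 mm thick. Origin: on the plane of its slotted face (toward robot), centre, on the worktop; x into the face, y along it, z up; foot at x -95 to 55, y +-60 mm. A bin hangs in it, underside at z 9 mm. Seat: bin origin at 0, 0, 97 mm, axes parallel (heights: lowest setting, see top_slots). Thin metal: bears a 30 N push on the bin.
- top_slots (a point): Middle between the lower edges of the top slot pair, on the face (stand z 161 mm) IF the channel stood at its lowest setting. It is clamped through long holes 4 to 22 mm higher than that, unread by any pose: slots, catch, seat and fitted bin are all that much higher than told here. Feel or look for the slots: 10 mm wide, 33 mm high, at y +-13 mm, rows 44 mm apart, face 4 mm thick.
- hook_in (a point): Where the bin's origin is when the claws go in (stand 0, 0, 120.5 mm, lowest setting: add the unknown 4 to 22 mm): they enter only within about 1.5 mm in height and 2.5 mm sideways. The plate then touches the face; with the claws against the face outside the slots the bin stands 9.5 mm off. From here it goes about 23.5 mm straight down to its seat.
- catch (a joint): Spring catch in the middle of the face, stand z 102 to 110 mm (lowest setting), m: 0 = out, 4 mm proud, sloped on top, square below; about 0.004 = pushed flush by the bin's lower edge as it comes down (spring 3.5 to 5.5 N; some 6 to 14 N of push on the bin). With the bin home it snaps out into the window; the bin then lifts no more than 1.5 mm.
- hole_punch: Grey and black two-hole punch, 94 x 110 x 60 mm, loose, a bystander. Origin: centre of underside.
- packing_tape: Roll of brown packing tape lying flat, 108 mm across, 48 mm high, loose, a bystander. Origin: centre of underside.
- sticky_notes: Pad of sticky notes, 75 x 74 x 12 mm, loose, a bystander. Origin: centre of underside.
- staple_remover: Black staple remover, 26 x 60 x 30 mm, loose, a bystander. Origin: centre of underside.

How it is judged:
By the outcome, as a careful person would: the job done as asked, in the order asked, and still so for the second after the job is handed in, with the robot touching nothing.
It also fails if it takes over 51 s, if anything falls off the work surface, if the arm or the gripper's body presses on something with over 40 N, if the wrist force passes 120 N, or if a joint passes its speed limit or range.

## Robot

A 7-joint arm with a two-finger parallel gripper is mounted at the origin on a cart in front of the work surface, level with it; the furniture and walls round the work are solid. World frame = base frame: x ahead of the robot, y to its left, z up, the work surface at z = 0. Lengths are in m, angles in rad, forces in N, time in s.
With the tool pointing down it reaches from about 0.4 to 0.85 m from the base axis. Payload 10.4 kg.
Tool frame: the origin (TCP) lies on the centre line of the jaws, within the pads' length; the fingertips stand r.finger_overhang ahead of it and the grasp point (between the pads) lies 5 mm behind it (r.finger_overhang is the distance from the TCP to the fingertips, in m); z points along the fingers, y is the line along which they close (so a half turn about z gives the same grasp; the last joint's range is limited). The gripper opens to 87 mm and grips with 3 to 60 N. Pads are 19 mm wide; open, the fingers measure 117 mm over their backs; the gripper's body (75 mm by 190 mm) begins 51 mm behind the grasp point.
Start: joints at [1.254, 0.332, -0.065, 1.46, 0.022, 1.35, -0.088], TCP at [0.181, -0.598, 0.202] pointing down, gripper open.
Joint ranges: [-2.6, 2.6], [-0.5, 2.12], [-1.47, 1.34], [0.16, 2.42], [-1.27, 4.41], [0.06, 2.06], [-2.6, 2.6]. Speed limits (rad/s): [2.22, 2.22, 2.79, 2.79, 3.14, 3.14, 3.14].

## Interface

Orientations are given as a unit quaternion [x, y, z, w].
In Python, from bench import read_state, viewer, r gives the robot as it stands.
- The arm moves only by the tool carry_out, never from a script. Its argument "moves" is a list of rows, each a list of 6 numbers: the shift along the tool's x, y, z in units of 40 mm (1.0 is 40 mm), then the turn, a rotation vector about the tool's x, y, z in units of 8 degrees (1.0 is 8 degrees). A call has 1 to 20 rows; each row shifts and turns the commanded pose from where the row before left it, along the tool's axes as they then stand; what a row does not reach is not made up. A row lasts 1/8 s, in which the tool goes at most 62.5 mm and 10.7 degrees, less where a joint would pass 70% of its speed; a pose out of reach is approached as far as the arm can. A call is refused whole if a number of a shift passes 1 or a number of a turn 1, either way. A call with a gripper value outside its range is refused whole. "fingers" is the finger opening in mm, from 0 to 87, set as the call begins (left out, the last holds). The fingers move at their own pace and stop on an object; "force" is the grip in N (left out, the last holds). Time passes only in rows, so rows that do not move let the fingers close. It gives the time, the measured TCP pose, the force, the opening and the grip force at its end, in the units of the state.
- read_state(): the state, without advancing time (a new reading comes with each control period).
- viewer.camera(name): name is "side" or "top"; returns a dict with "pixels" (384x512x3 uint8, red, green, blue), "range_z" (384x512 float32, m along the optical axis (not along the pixel's ray), 0 where there is no reading), "fx", "fy", "cx", "cy" (pixels), "k1" (the pictures are not rectified: a ray, as slopes to the right and down, at radius r is drawn at 1 + k1 r^2 times it, then the intrinsics apply), "xyz" and "orientation" of the camera in the world. Camera axes: x right, y down, z forward; pixel columns grow to the right and rows downward; lengths in m; the calibration is good to about 2 mm. A picture is of the moment at which its call begins.
- r.close_job(): hands the job in; it is judged then, once.
The state is a dict: "time": time; "joint_positions": joint angles; "joint_vel": joint speeds; "joint_torque": joint torques, N m; "ee_pos": TCP position; "eef_rot": TCP orientation; "ft_force": force on the tool from outside, world axes, zero at the start; "torque": the same for the moment, N m; "width": finger opening in m; "grip_force": force on a finger pad.
Only numpy, scipy, OpenCV 4.12 (cv2) and the standard library are available. Lean on these libraries where they do the work, as an engineer would, in place of code of your own. Each camera call takes 0.05 s, during which the arm holds its last target. There are 200 camera calls.

## Working session

There is one attempt and no reset: what is moved stays moved. The work goes in short steps, Python scripts to look and compute and a tool call to move; the robot and the scene stay as the last step left them, time stands still between calls to the robot, and variables do not carry over. Pictures are saved under pics/ and viewed, at most 10 in all, crops included, and the job is handed in when it is done.

Besides the shell and the picture viewer there is one more tool, called after ">>>" as name([rows], argument=value, ...), one row to a line, values as JSON. carry_out: Moves the arm, as the interface text tells. Its arguments: {"type":"object","properties":{"moves":{"type":"array","items":{"type":"array","items":{"type":"number"}}},"fingers":{"type":"number"},"force":{"type":"number"}},"required":["moves"]}

```bash
mkdir -p pics
cat > h.py <<'E'
import numpy as np, cv2
from scipy.spatial.transform import Rotation as R
from bench import read_state, viewer, r
def cloud(c):
    h,w=c["range_z"].shape
    u,v=np.meshgrid(np.arange(w),np.arange(h))
    K=np.array([[c["fx"],0,c["cx"]],[0,c["fy"],c["cy"]],[0,0,1.]])
    p=cv2.undistortPoints(np.stack([u,v],-1).reshape(-1,1,2).astype(float),K,np.array([c["k1"],0,0,0.])).reshape(h,w,2)
    z=c["range_z"]
    P=np.stack([p[...,0]*z,p[...,1]*z,z],-1)
    W=P@R.from_quat(c["orientation"]).as_matrix().T+np.array(c["xyz"])
    W[z==0]=np.nan
    return W
E
python3 - <<'E'
from h import *
s=read_state();print(s["time"],s["ee_pos"],s["eef_rot"],s["width"],r.finger_overhang)
im=[]
for n in("side","top"):
    c=viewer.camera(n);np.savez(n+".npz",W=cloud(c),im=c["pixels"]);print(n,c["xyz"],c["orientation"],c["fx"],c["k1"])
    cv2.imwrite(f"pics/{n}.png",cv2.resize(c["pixels"][...,::-1],(768,576)))
E
```

```text
0.0 [ 0.18083375 -0.59781224  0.2009486 ] [ 9.89228227e-01  1.46379634e-01 -1.40353874e-04 -7.05767258e-04] 0.08739286673142295 0.014
side [0.1484658  0.83782435 0.49494372] [-0.21402019  0.79377213 -0.54723714  0.1570117 ] 441.31497810789637 -0.15975755889044146
top [0.5270944  0.0038666  1.26946269] [-0.70373324  0.70852212 -0.03200034  0.04161624] 484.60228731633777 -0.1023268012964761
```

View pics/side.png

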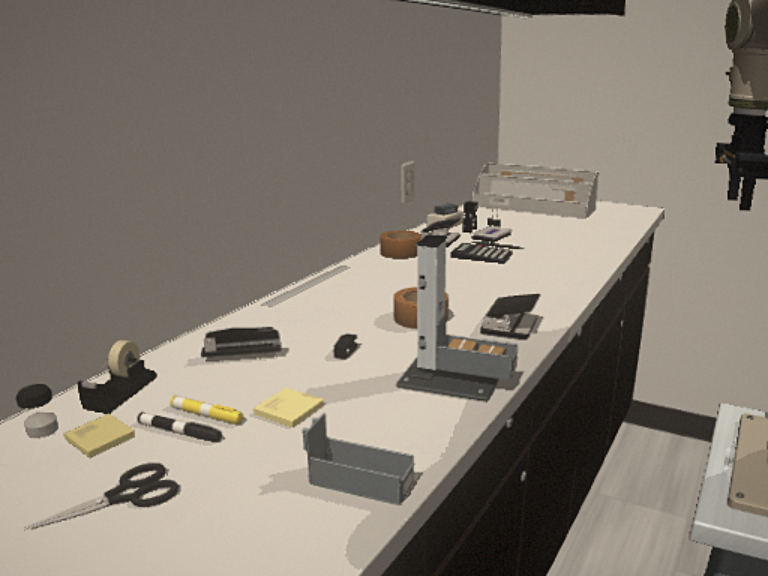

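View pics/top.png

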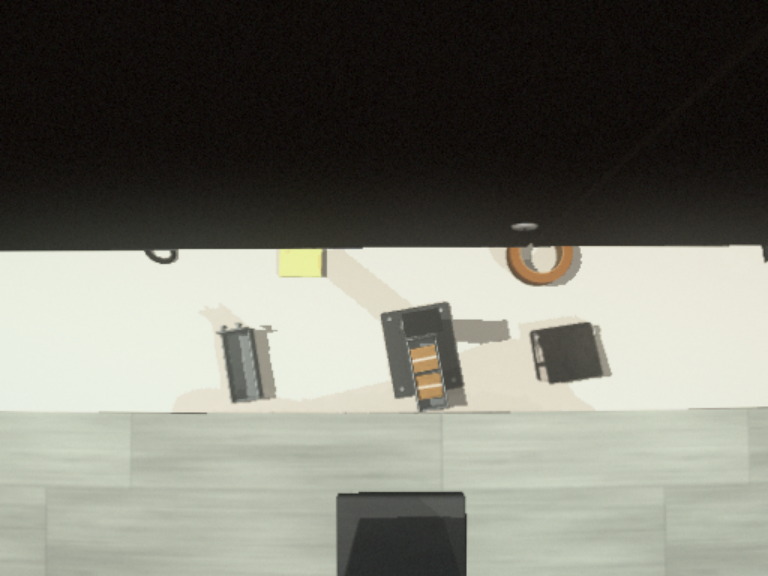

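Run:
```python
from h import *
for n in("side","top"):
    d=np.load(n+".npz");W=d["W"];im=d["im"]
    if n=="side":
        c=np.hstack([cv2.resize(im[150:270,255:355,::-1],(500,600),interpolation=cv2.INTER_CUBIC)])
        cv2.imwrite("pics/standcrop.png",c)
    # bin
    X,Y,Z=W[...,0],W[...,1],W[...,2]
    def rect(m,t):
        p=W[m]; 
        if len(p)<5: print(n,t,len(p));return
        q=cv2.minAreaRect(p[:,:2].astype(np.float32)*1000)
        print(n,t,len(p),"c",np.round(q[0],1),"size",np.round(q[1],1),"ang",round(q[2],1),"z",np.round(np.percentile(p[:,2],[2,50,98])*1000,1))
    v=np.arange(384)[:,None]*np.ones(512);u=np.arange(512)*np.ones((384,1))
    if n=="top":
        b=(u>140)&(u<185)&(v>210)&(v<275); s=(u>250)&(u<312)&(v>198)&(v<278)
        print("table z",np.nanmedian(Z[(v>200)&(v<250)&(u>190)&(u<240)]), "cabinet",np.nanmedian(Z[100:160,100:400]),np.nanmin(X[150:162,200:300]), "edge x",np.nanmin(X[(Z>-.005)&(Z<.005)]))
    else:
        b=(u>200)&(u<280)&(v>270)&(v<340); s=(u>262)&(u<350)&(v>150)&(v<270)
        print("table z",np.nanmedian(Z[295:320,130:180]))
    rect(b&(Z>.02)&(Z<.1),"bin all")
    rect(b&(Z>.034)&(Z<.05),"bin walltop")
    rect(b&(Z>.055)&(Z<.1),"bin plate")
    rect(s&(Z>.004)&(Z<.012),"foot")
    rect(s&(Z>.035)&(Z<.08)&(X<.58),"fitted walls")
    rect(s&(Z>.2),"chan top")
    rect(s&(Z>.14)&(Z<.2),"chan mid")
```

```text
table z -0.0008321106134388523
side bin all 1539 c [532.6 275.7] size [131.8  54.2] ang 8.4 z [20.4 32.9 73.4]
side bin walltop 481 c [532.8 275.5] size [129.7  53.9] ang 9.0 z [34.1 37.8 48.7]
side bin plate 185 c [589.9 284. ] size [14.8 53.5] ang 11.1 z [55.8 67.4 76.4]
side foot 1409 c [ 718.6 -455. ] size [ 340.4 1051.8] ang 27.0 z [ 4.4  7.2 11.7]
side fitted walls 1444 c [ 514.9 -164.5] size [323.4 129.9] ang 90.0 z [36.2 53.5 72.8]
side chan top 324 c [587.8 -27. ] size [33.5 53.5] ang 8.2 z [200.7 220.3 230.8]
side chan mid 468 c [588.3 -26.7] size [31.1 60. ] ang 9.2 z [140.6 170.6 198.7]
table z 0.00012304263569884455 cabinet 0.8414505699737598 0.6283952850020887 edge x 0.44281253663965225
top bin all 356 c [532.1 273.5] size [129.3  49.6] ang 9.3 z [21.1 37.3 76.3]
top bin walltop 152 c [531.2 273.4] size [126.6  49.5] ang 9.4 z [34.5 39.6 46.9]
top bin plate 58 c [589.6 282.5] size [12.6 46.6] ang 10.1 z [58.1 73.2 78. ]
top foot 1347 c [543.1 -36.9] size [198.  154.4] ang 0.1 z [ 4.2  7.9 11.5]
top fitted walls 759 c [514.  -43.5] size [124.5  50.3] ang 9.8 z [42.2 61.  68. ]
top chan top 396 c [587.4 -31. ] size [34. 54.] ang 9.3 z [226.6 230.5 234.5]
top chan mid 12 c [575.3 -25.6] size [59.6 22.7] ang 71.4 z [146.4 172.3 175.8]
```

View pics/standcrop.png

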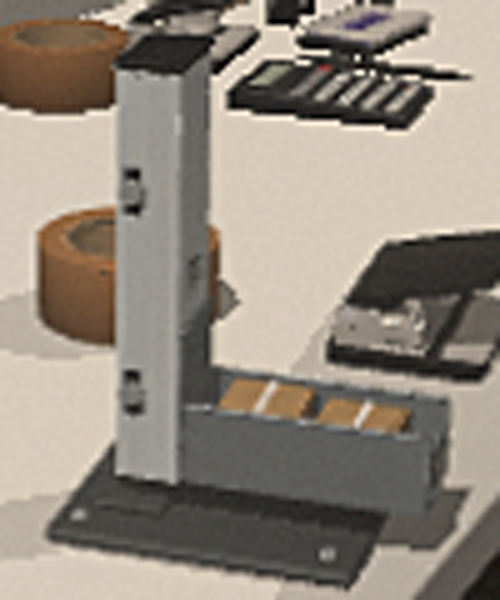

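>>> carry_out([
  [0.87,-0.7,0,0,0,0.94],
  [0.87,-0.7,0,0,0,0],
  [0.87,-0.7,0,0,0,0],
  [0.87,-0.7,0,0,0,0],
  [0.87,-0.7,0,0,0,0],
  [0.87,-0.7,0,0,0,0],
  [0.87,-0.7,0,0,0,0],
  [0.87,-0.7,0,0,0,0],
  [0.87,-0.7,0,0,0,0],
  [0.3,-0.99,0,0,0,0],
  [0.3,-0.99,0,0,0,0],
  [0.3,-0.99,0,0,0,0],
  [0.3,-0.99,0,0,0,0],
  [0.3,-0.99,0,0,0,0],
  [0.3,-0.99,0,0,0,0],
  [0.3,-0.99,0,0,0,0],
  [0.3,-0.99,0,0,0,0],
  [0.3,-0.99,0,0,0,0],
  [0.3,-0.99,0,0,0,0],
], fingers=87)

```text
time: 2.48
ee_pos: [0.4989, 0.1161, 0.2016]
eef_rot: [0.997, 0.081, -0.0, 0.0]
ft_force: [0.1, 0.1, 0.7]
width: 0.0869
grip_force: 0.0
```

```bash
cat >> h.py <<'E'
def delta(p,yaw=None,s=None):
    s=s or read_state();q=R.from_quat(s["eef_rot"]);M=q.as_matrix()
    y=np.degrees(np.arctan2(M[1,0],M[0,0]))
    print("t",round(s["time"],2),"pos",np.round(np.array(s["ee_pos"])*1000,1),"yaw",round(y,2),"zaxis",np.round(M[:,2],4),"f",np.round(s["ft_force"],2),"w",s["width"])
    print(" units",np.round(M.T@(np.array(p)-s["ee_pos"])/.04,3), "turn z",None if yaw is None else round((y-yaw)/8,3))
E
python3 - <<'E'
from h import *
d=np.load("top.npz");W=d["W"];X,Y,Z=W[...,0],W[...,1],W[...,2]
v=np.arange(384)[:,None]*np.ones(512);u=np.arange(512)*np.ones((384,1))
b=(u>140)&(u<185)&(v>210)&(v<275); s=(u>250)&(u<312)&(v>198)&(v<278)
# side walls' yaw: bin-wall points both sides, fit lines (iterate)
def walls(m,c,yaw0,t):
    p=W[m][:,:2]-c; a=np.radians(yaw0)
    for k in range(5):
        ex=np.array([np.cos(a),np.sin(a)]);ey=np.array([-ex[1],ex[0]])
        l=p@ex;w=p@ey;k1=(l>-.05)&(l<.045)
        A=k1&(w>.015);B=k1&(w<-.015)
        fa=np.polyfit(l[A],w[A],1);fb=np.polyfit(l[B],w[B],1);a+=(fa[0]+fb[0])/2
    print(t,"yaw",np.degrees(a),"walls at",fa[1]*1e3,fb[1]*1e3,A.sum(),B.sum(),"z",np.median(W[m][:,2][A|B]), "ends",l.min(),l.max())
walls(b&(Z>.03)&(Z<.048),np.array([.5315,.2734]),9.3,"bin")
walls(s&(Z>.05)&(Z<.075)&(X<.575),np.array([.514,-.0435]),9.7,"fitted")
d=np.load("side.npz");W=d["W"];X,Y,Z=W[...,0],W[...,1],W[...,2]
m=(u>262)&(u<350)&(v>150)&(v<270)
a=np.radians(9.5);ex=np.array([np.cos(a),np.sin(a)]);ey=np.array([-ex[1],ex[0]])
P=W[...,:2]-np.array([.575,-.033]);l=P@ex;w=P@ey
f=m&(Z>.12)&(Z<.215)&(np.abs(w)<.04);h=np.histogram(l[f]*1e3,np.arange(-20,60,4));print("chan x",h)
sd=m&(Z>.03)&(Z<.1)&(l<-.03)&(l>-.11)&(w>.015)&(w<.04)
print("near wall z pct",np.percentile(Z[sd]*1e3,[5,50,90,95,99]),"lat",np.median(w[sd]))
pl=m&(Z>.07)&(Z<.12)&(l<.003)&(l>-.012)&(np.abs(w)<.03);print("plate top",np.percentile(Z[pl]*1e3,[50,90,95,99]))
ch=m&(np.abs(w)<.035)&(l>-.02)&(l<.05)&(Z>.2);print("chan top",np.percentile(Z[ch]*1e3,[90,99]),"lat",np.percentile(w[ch]*1e3,[2,50,98]))
delta([.5257,.2727,.035],9.3)
E
```

```text
bin yaw 9.282162571605461 walls at 22.02802621786796 -22.94803689549305 74 70 z 0.03838277267782131 ends -0.06407428495341405 0.06300028287825024
fitted yaw 9.818933522550756 walls at 20.210837951614305 -20.27113940320076 134 136 z 0.06251803354495955 ends -0.06228984429835666 0.0564440562183261
chan x (array([  0,   0,   0,   0, 153, 158,  72,  74,  60,  67,  73,  56,  25,
         0,   0,   0,   0,   0,   0]), array([-20, -16, -12,  -8,  -4,   0,   4,   8,  12,  16,  20,  24,  28,
        32,  36,  40,  44,  48,  52,  56]))
near wall z pct [32.08580063 48.63800781 62.0682961  63.74275337 64.84528473] lat 0.02573336571796688
plate top [ 95.28734029 113.61902    117.74077218 119.67512557]
chan top [230.1841486  230.85432475] lat [-21.30819593  23.86746362  28.80957618]
t 2.48 pos [498.9 116.1 201.6] yaw 9.3 zaxis [-2.e-04 -3.e-04 -1.e+00] f [0.13 0.14 0.71] w 0.0869149358166354
 units [ 1.295 -3.757  4.163] turn z -0.0
```

>>> carry_out([
  [0.325,-0.94,0,0,0,0],
  [0.325,-0.94,0,0,0,0],
  [0.325,-0.94,0,0,0,0],
  [0.325,-0.94,0,0,0,0],
  [0,0,0.9,0,0,0],
  [0,0,0.9,0,0,0],
  [0,0,0.9,0,0,0],
  [0,0,0.9,0,0,0],
  [0,0,0.45,0,0,0],
  [0,0,0.4,0,0,0],
  [0,0,0,0,0,0],
])

```text
time: 3.85
ee_pos: [0.5257, 0.2716, 0.0232]
eef_rot: [0.997, 0.081, -0.0, 0.0]
ft_force: [0.5, 0.1, -0.6]
width: 0.0873
grip_force: 0.0
```

Run:
```python
from h import *
delta([.5257,.2727,.023],9.3)
```

```text
t 3.85 pos [525.7 271.6  23.2] yaw 9.32 zaxis [-9.e-04 -5.e-04 -1.e+00] f [ 0.5   0.09 -0.56] w 0.08727489490818059
 units [ 0.004 -0.027  0.005] turn z 0.002
```

Close, gently then firmer, and lift 160 mm.

>>> carry_out([
  [0,0,0,0,0,0],
  [0,0,0,0,0,0],
  [0,0,0,0,0,0],
  [0,0,0,0,0,0],
  [0,0,0,0,0,0],
  [0,0,0,0,0,0],
], fingers=40, force=30)

```text
time: 4.6
ee_pos: [0.526, 0.2717, 0.0237]
eef_rot: [0.997, 0.081, 0.0, 0.0]
ft_force: [0.3, 0.2, -0.4]
width: 0.0419
grip_force: 0.0
```

>>> carry_out([
  [0,0,-0.3,0,0,0],
  [0,0,-0.6,0,0,0],
  [0,0,-0.9,0,0,0],
  [0,0,-0.9,0,0,0],
  [0,0,-0.9,0,0,0],
  [0,0,-0.4,0,0,0],
  [0,0,0,0,0,0],
])

```text
time: 5.48
ee_pos: [0.5264, 0.2721, 0.1846]
eef_rot: [0.997, 0.081, 0.001, -0.0]
ft_force: [-0.5, 0.0, -1.0]
width: 0.0402
grip_force: 0.0
```

Run:
```python
from h import *
delta([.5257,.2727,.023],9.3)
```

```text
t 5.47 pos [526.4 272.1 184.6] yaw 9.31 zaxis [ 1.7e-03  5.0e-04 -1.0e+00] f [-0.52  0.01 -1.03] w 0.04016134392802116
 units [-0.021 -0.017  4.039] turn z 0.002
```

Run:
```python
from h import *
c=viewer.camera("side");cv2.imwrite("pics/s2.png",cv2.resize(c["pixels"][120:384,130:430,::-1],(660,580),interpolation=cv2.INTER_CUBIC))
np.savez("side2.npz",W=cloud(c))
c=viewer.camera("top");np.savez("top2.npz",W=cloud(c))
```

```text
(no output)
```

View pics/s2.png

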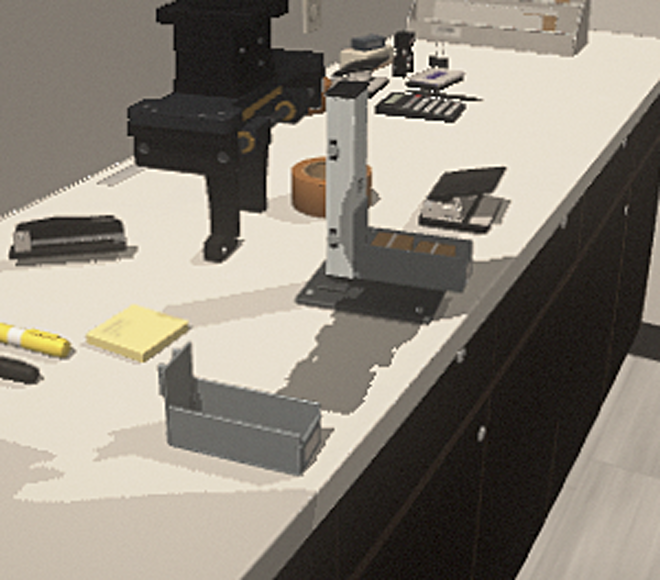

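Run:
```python
from h import *
v=np.arange(384)[:,None]*np.ones(512);u=np.arange(512)*np.ones((384,1))
W=np.load("side2.npz")["W"];Z=W[...,2]
m=(u>130+90)&(u<130+125)&(v>120+70)&(v<120+120)&(Z>.12)
print("finger pts",m.sum(),np.round(np.nanpercentile(W[m],[2,50,98],axis=0)*1000))
b=(u>200)&(u<280)&(v>270)&(v<340)
for n,Wn,bb in(("old",np.load("side.npz")["W"],b),("new",W,b),("topold",np.load("top.npz")["W"],(u>140)&(u<185)&(v>210)&(v<275)),("topnew",np.load("top2.npz")["W"],(u>120)&(u<200)&(v>200)&(v<290))):
    z=Wn[...,2];k=bb&(z>.02)&(z<.1);p=Wn[k]
    if len(p)>4:
        q=cv2.minAreaRect(p[:,:2].astype(np.float32)*1000);print(n,len(p),np.round(q[0],1),np.round(q[1],1),q[2])
z=np.load("top2.npz")["W"];k=(u>100)&(u<230)&(v>150)&(v<290)&(z[...,2]>.15);print("grip top",np.round(np.percentile(z[k],[2,50,98],axis=0)*1000))
print(read_state()["joint_positions"])
```

```text
finger pts 869 [[477. 244. 206.]
 [521. 301. 234.]
 [537. 356. 288.]]
old 1539 [532.6 275.7] [131.8  54.2] 8.391976356506348
new 1542 [532.  275.8] [131.8  53.8] 9.62696647644043
topold 356 [532.1 273.5] [129.3  49.6] 9.254199981689453
topnew 148 [532.1 273.1] [129.1  48.5] 8.997811317443848
grip top [[468.  56. 295.]
 [537. 196. 610.]
 [630. 248. 740.]]
[ 0.05681584  0.36729778 -0.76735165  1.5472568   0.25915119  1.33372953
 -2.14694573]
```

Run:
```python
from h import *
v=np.arange(384)[:,None]*np.ones(512);u=np.arange(512)*np.ones((384,1))
W=np.load("side2.npz")["W"];Z=W[...,2]
m=(u>205)&(u<260)&(v>185)&(v<248)&(Z>.1)&(W[...,1]>.15)&(W[...,1]<.4)
p=W[m]*1000;print(len(p))
for lo in range(100,300,10):
    q=p[(p[:,2]>=lo)&(p[:,2]<lo+10)]
    if len(q):print(lo,len(q),np.round(q.min(0)),np.round(np.median(q,0)),np.round(q.max(0)))
# table check near gripper & bin base
s=W[(u>200)&(u<280)&(v>270)&(v<345)];k=(s[:,0]>.46)&(s[:,0]<.6)&(s[:,1]>.2)&(s[:,1]<.33);print(np.percentile(s[k][:,2],[1,10,50,90,99]))
```

```text
1214
200 75 [510. 245. 203.] [524. 296. 207.] [538. 304. 210.]
210 151 [511. 243. 210.] [524. 297. 215.] [540. 305. 220.]
220 147 [511. 243. 220.] [523. 292. 225.] [540. 305. 230.]
230 147 [510. 242. 230.] [524. 297. 235.] [538. 307. 240.]
240 159 [510. 238. 240.] [523. 297. 245.] [538. 309. 250.]
250 39 [510. 238. 250.] [521. 304. 252.] [529. 310. 256.]
270 119 [476. 298. 274.] [496. 356. 277.] [524. 361. 280.]
280 259 [475. 303. 280.] [493. 355. 285.] [523. 361. 290.]
290 118 [474. 333. 290.] [492. 355. 293.] [522. 361. 299.]
[-0.00257019 -0.00114261  0.01683588  0.03925189  0.07306245]
```

>>> carry_out([
  [0,0,0,0,0,0],
  [0,0,0.9,0,0,0],
  [0,0,0.9,0,0,0],
  [0,0,0.9,0,0,0],
  [0,0,0.5,0,0,0],
  [0,0,0.4,0,0,0],
  [0,0,0.4,0,0,0],
  [0,0,0.4,0,0,0],
  [0,0,0.2,0,0,0],
  [0,0,0.15,0,0,0],
  [0,0,0,0,0,0],
], fingers=87)

```text
time: 6.95
ee_pos: [0.526, 0.2718, -0.0064]
eef_rot: [0.997, 0.081, -0.0, 0.0]
ft_force: [-0.2, 0.8, 0.7]
width: 0.0871
grip_force: 0.0
```

Run:
```python
from h import *
delta([.5257,.2727,-.009],9.3)
v=np.arange(384)[:,None]*np.ones(512);u=np.arange(512)*np.ones((384,1))
W=cloud(viewer.camera("side"));Z=W[...,2]
m=(W[...,0]>.505)&(W[...,0]<.545)&(W[...,1]>.31)&(W[...,1]<.36)&(Z>.004)&(Z<.06)
p=W[m]*1000;print(len(p),np.percentile(p,[1,5,50,99],axis=0).round(1))
```

```text
t 6.95 pos [526.  271.8  -6.4] yaw 9.31 zaxis [-1.e-04 -1.e-04 -1.e+00] f [-0.24  0.8   0.67] w 0.08710646993496263
 units [-0.003 -0.024  0.065] turn z 0.002
256 [[505.2 313.6  14.5]
 [505.8 318.7  16.3]
 [514.9 323.8  35.4]
 [527.6 329.8  59.5]]
```

>>> carry_out([
  [0,-0.02,0.1,0,0,0],
  [0,0,0,0,0,0],
  [0,0,0,0,0,0],
  [0,0,0,0,0,0],
  [0,0,0,0,0,0],
  [0,0,0,0,0,0],
], fingers=40, force=30)

```text
time: 7.75
ee_pos: [0.526, 0.2726, -0.0102]
eef_rot: [0.997, 0.081, 0.0, 0.0]
ft_force: [-0.6, -0.3, 1.0]
width: 0.0498
grip_force: 30.0
```

>>> carry_out([
  [0,0,-0.2,0,0,0],
  [0,0,-0.5,0,0,-0.05],
  [0,0,-0.7,0,0,0],
  [-0.3,0,-0.7,0,0,0],
  [-0.6,0.2,-0.7,0,0,0],
  [-0.6,0.5,-0.4,0,0,0],
  [-0.6,0.7,-0.2,0,0,0],
  [-0.4,0.8,0,0,0,0],
  [-0.06,0.8,0,0,0,0],
  [0,0.8,0,0,0,0],
  [0,0.8,0,0,0,0],
  [0,0.8,0,0,0,0],
  [0,0.8,0,0,0,0],
  [0,0.7,0,0,0,0],
  [0,0.5,0,0,0,0],
  [0,0.35,0,0,0,0],
  [0,0,0,0,0,0],
  [0,0,0,0,0,0],
])

```text
time: 10.0
ee_pos: [0.4772, -0.0492, 0.126]
eef_rot: [0.996, 0.085, 0.0, -0.0]
ft_force: [-0.0, 1.0, -1.7]
width: 0.0494
grip_force: 30.0
```

Run:
```python
from h import *
a=np.radians(9.7);ex=np.array([np.cos(a),np.sin(a)])
delta([*(np.array([.575,-.033])-.1015*ex),.1258],9.7)
out=[]
for n in("side","top"):
    c=viewer.camera(n);np.savez(n+"3.npz",W=cloud(c),im=c["pixels"]);im=c["pixels"][...,::-1]
    out.append(cv2.resize(im[110:270,225:385] if n=="side" else im[170:290,215:335],(400,400) if n=="top" else (400,400),interpolation=cv2.INTER_CUBIC))
cv2.imwrite("pics/p3.png",np.hstack(out))
```

```text
t 10.0 pos [477.2 -49.2 126. ] yaw 9.79 zaxis [ 2.e-04  2.e-04 -1.e+00] f [-0.03  0.99 -1.65] w 0.04935417854282362
 units [-0.06   0.012  0.005] turn z 0.011
```

View pics/p3.png

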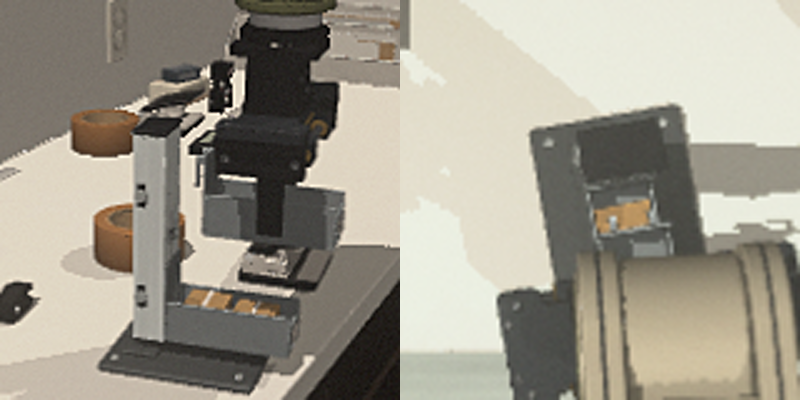

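Run:
```python
from h import *
a=np.radians(9.75);ex=np.array([np.cos(a),np.sin(a)]);ey=np.array([-ex[1],ex[0]])
for n in("top3","side3"):
    W=np.load(n+".npz")["W"];P=W[...,:2]-np.array([.575,-.033]);l=P@ex*1e3;w=P@ey*1e3;Z=W[...,2]*1e3
    def st(m,t):
        if m.sum()<4:print(n,t,m.sum());return
        print(n,t,m.sum(),"l",np.percentile(l[m],[3,50,97]).round(1),"w",np.percentile(w[m],[2,50,98]).round(1),"z",np.percentile(Z[m],[2,50,90,98]).round(1))
    near=np.abs(w)<45
    st(near&(Z>218)&(l>-10)&(l<50),"chan top")
    st(near&(Z>196)&(Z<225)&(l>-62)&(l<-18),"held plate")
    st(near&(Z>130)&(Z<190)&(l>-58)&(l<-40),"held wall")
    st(near&(Z>30)&(Z<80)&(l<-15)&(l>-110)&(w>20),"fitted near wall")
    st(near&(Z>120)&(Z<215)&(l>-8)&(l<4)&(w<18),"face")
    if n=="side3":
        # bottom/top edges of held bin wall and fitted wall
        for lo in(-110,-80,-65,-45):
            h=near&(l>lo)&(l<lo+15)&(w>18)&(w<32);z=Z[h];print(lo,"held",np.percentile(z[(z>120)&(z<185)],[1,99]).round(1) if ((z>120)&(z<185)).sum()>5 else None,"fit",np.percentile(z[(z>15)&(z<80)],[1,99]).round(1) if ((z>15)&(z<80)).sum()>5 else None)
```

```text
top3 chan top 4721 l [ 7.6 48.4 49.9] w [-44.7 -35.8  14.1] z [ 229.2  994.7 1067.2 1076.2]
top3 held plate 52 l [-40.3 -38.1 -28.9] w [-23.8   0.3  24.3] z [206.2 210.3 213.9 215.4]
top3 held wall 149 l [-57.2 -48.2 -41. ] w [-23.4  -4.7  23.1] z [135.4 139.9 171.2 176.4]
top3 fitted near wall 20 l [-43.  -29.6 -16.8] w [20.4 23.6 25.1] z [40.7 65.1 70.4 70.8]
top3 face 22 l [-5.5 -2.6 -1.6] w [-23.4  -1.   13.1] z [120.9 129.2 158.4 169.5]
side3 chan top 178 l [-2.2 11.3 28.8] w [-21.9  16.2  29.3] z [218.8 229.1 230.4 230.7]
side3 held plate 59 l [-39.  -37.3 -26.9] w [-9.3 15.5 26.9] z [196.1 204.5 210.3 211.5]
side3 held wall 180 l [-56.7 -49.  -40.5] w [-24.   25.4  28.8] z [136.5 161.3 173.3 175.2]
side3 fitted near wall 550 l [-107.5  -64.   -18.7] w [22.9 26.1 29.5] z [31.  48.2 62.2 64.7]
side3 face 210 l [-1.3 -0.1  2.4] w [-24.2  -3.5  17.1] z [123.1 164.6 204.  212.3]
-110 held [134.9 173.4] fit [24.9 64.7]
-80 held [137.  175.6] fit [23.6 65.3]
-65 held [136.2 175.9] fit [25.3 64.9]
-45 held [135.5 182.7] fit [24.8 65.6]
```

>>> carry_out([
  [0.2,0,0,0,0,0],
  [0.2,0,-0.02,0,0,0],
  [0.15,0,0,0,0,0],
  [0.05,0,0,0,0,0],
  [0.05,0,0,0,0,0],
  [0.05,0,0,0,0,0],
  [0.03,0,0,0,0,0],
  [0.03,0,0,0,0,0],
  [0,0,0,0,0,0],
])

```text
time: 11.22
ee_pos: [0.5072, -0.0451, 0.1266]
eef_rot: [0.996, 0.085, 0.0, 0.0]
ft_force: [-0.5, -0.4, -2.0]
width: 0.0496
grip_force: 30.0
```

Run:
```python
from h import *
a=np.radians(9.7);ex=np.array([np.cos(a),np.sin(a)])
delta([*(np.array([.575,-.033])-.0615*ex),.1263],9.75)
```

```text
t 11.22 pos [507.2 -45.1 126.6] yaw 9.72 zaxis [ 0.e+00 -1.e-04 -1.e+00] f [-0.45 -0.44 -1.97] w 0.04962483188041395
 units [ 0.184 -0.014  0.006] turn z -0.004
```

>>> carry_out([
  [0.03,-0.01,0,0,0,0],
  [0.03,0,0,0,0,0],
  [0.02,0,0,0,0,0],
  [0,0,0,0,0,0],
])

```text
time: 11.72
ee_pos: [0.5104, -0.0442, 0.1266]
eef_rot: [0.996, 0.085, 0.0, 0.0]
ft_force: [-0.4, 0.2, -1.6]
width: 0.0501
grip_force: 30.0
```

>>> carry_out([
  [0.03,0,0,0,0,0],
  [0.03,0,0,0,0,0],
  [0.03,0,0,0,0,0],
  [0,0,0,0,0,0],
])

```text
time: 12.22
ee_pos: [0.5117, -0.044, 0.1261]
eef_rot: [0.996, 0.084, -0.002, 0.0]
ft_force: [-11.7, -1.1, 4.8]
width: 0.0493
grip_force: 30.0
```

Run:
```python
from h import *
a=np.radians(9.7);ex=np.array([np.cos(a),np.sin(a)])
delta([*(np.array([.575,-.033])-.0615*ex),.1263],9.75)
```

```text
t 12.22 pos [511.7 -44.  126.1] yaw 9.69 zaxis [-4.7e-03 -7.0e-04 -1.0e+00] f [-11.69  -1.13   4.77] w 0.04929430951120945
 units [ 0.068 -0.004 -0.005] turn z -0.008
```

>>> carry_out([
  [-0.03,0,0,0,0,0],
  [0,0,0.05,0,0,0],
  [0,0,0.05,0,0,0],
  [0,0,0.05,0,0,0],
  [0,0,0.05,0,0,0],
  [0,0,0,0,0,0],
])

```text
time: 12.98
ee_pos: [0.5118, -0.0441, 0.1181]
eef_rot: [0.996, 0.084, -0.001, 0.0]
ft_force: [-4.0, -0.4, -2.7]
width: 0.0502
grip_force: 30.0
```

Run:
```python
from h import *
a=np.radians(9.7);ex=np.array([np.cos(a),np.sin(a)])
delta([*(np.array([.575,-.033])-.0615*ex),.1028],9.75)
```

```text
t 12.97 pos [511.8 -44.1 118.1] yaw 9.69 zaxis [-1.8e-03 -4.0e-04 -1.0e+00] f [-4.03 -0.42 -2.7 ] w 0.050191001464663106
 units [ 0.067 -0.008  0.383] turn z -0.008
```

>>> carry_out([
  [0,0,0.04,0,0,0],
  [0,0,0.04,0,0,0],
  [0,0,0.04,0,0,0],
  [0,0,0.03,0,0,0],
  [0,0,0,0,0,0],
])

```text
time: 13.6
ee_pos: [0.5116, -0.0442, 0.1129]
eef_rot: [0.996, 0.084, -0.001, 0.0]
ft_force: [-10.7, -1.1, 8.4]
width: 0.0499
grip_force: 30.0
```

>>> carry_out([
  [0,0,0.03,0,0,0],
  [0,0,0.03,0,0,0],
  [0,0,0,0,0,0],
])

```text
time: 13.98
ee_pos: [0.5118, -0.0442, 0.1123]
eef_rot: [0.996, 0.085, -0.001, 0.001]
ft_force: [-19.1, -0.5, 26.6]
width: 0.0499
grip_force: 30.0
```

>>> carry_out([
  [0,0,-0.07,0,0,0],
  [0,0,-0.02,0,0,0],
  [0,0,0,0,0,0],
])

```text
time: 14.35
ee_pos: [0.5118, -0.0441, 0.1132]
eef_rot: [0.996, 0.085, -0.001, 0.0]
ft_force: [-6.2, -1.7, -1.7]
width: 0.0499
grip_force: 30.0
```

Run:
```python
from h import *
a=np.radians(9.7);ex=np.array([np.cos(a),np.sin(a)])
delta([*(np.array([.575,-.033])-.0615*ex),.1028],9.75);print(read_state()["torque"])
c=viewer.camera("side");W=cloud(c);im=c["pixels"][150:260,270:370,::-1]
cv2.imwrite("pics/p4.png",cv2.resize(im,(545,600),interpolation=cv2.INTER_CUBIC))
ey=np.array([-ex[1],ex[0]]);P=W[...,:2]-np.array([.575,-.033]);l=P@ex*1e3;w=P@ey*1e3;Z=W[...,2]*1e3
for lo in range(-125,0,15):
    h=(l>lo)&(l<lo+15)&(w>18)&(w<32);z=Z[h];f=lambda a,b:np.percentile(z[(z>a)&(z<b)],[1,99]).round(1) if ((z>a)&(z<b)).sum()>5 else None
    print(lo,"held",f(95,205),"fit",f(15,80))
m=(np.abs(w)<30)&(Z>172)&(Z<203)&(l>-25)&(l<12)
for z0 in range(100,204,8):
    m=(w>12)&(w<32)&(Z>z0)&(Z<z0+8)&(l>-25)&(l<20);print(z0,m.sum(),np.percentile(l[m],[2,10,50]).round(1) if m.sum()>3 else "")
```

```text
t 14.35 pos [511.8 -44.1 113.2] yaw 9.7 zaxis [-2.e-03 -4.e-04 -1.e+00] f [-6.21 -1.68 -1.69] w 0.049912628467823204
 units [ 0.068 -0.007  0.261] turn z -0.006
[-0.43266439  1.66975563 -0.09723134]
-125 held [121.5 161.5] fit [25.9 64.1]
-110 held [122.4 162.4] fit [24.2 65.1]
-95 held [121.8 162.5] fit [24.5 64.4]
-80 held [122.7 178. ] fit [24.8 64.6]
-65 held [123.8 158.1] fit [25.2 64.4]
-50 held [124.2 163.7] fit [23.9 63.8]
-35 held [125.4 163.7] fit [24.8 64.7]
-20 held [125.2 197.4] fit [24.8 64.7]
-5 held [ 96.2 204. ] fit [23.7 79.1]
100 33 [-3.  -1.1  6.3]
108 27 [-1.1  0.1  8.7]
116 32 [-0.7  0.4  8.4]
124 60 [-23.5 -20.   -1.3]
132 62 [-23.6 -19.6  -2.8]
140 62 [-23.8 -20.7  -2.9]
148 64 [-23.8 -20.6  -2.2]
156 65 [-22.6 -20.9  -2.1]
164 41 [-13.1  -5.1   3.9]
172 37 [-5.  -4.7  6.9]
180 43 [-5.9 -5.3  6.5]
188 42 [-5.3 -4.3  4.6]
196 39 [-6.2 -3.8  7.6]
```

View pics/p4.png

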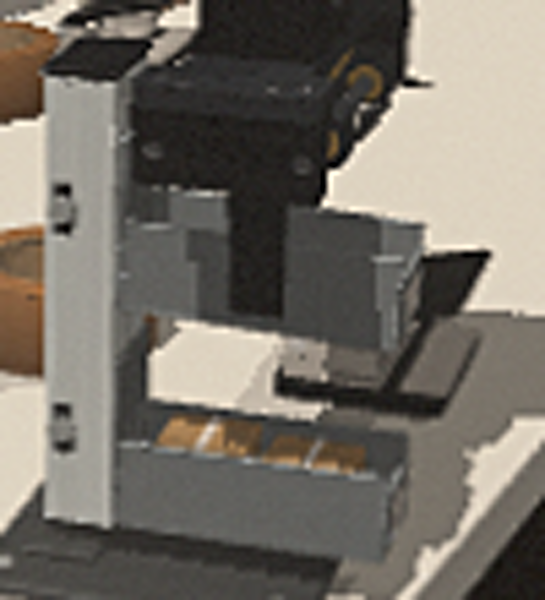

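>>> carry_out([
  [-0.04,0,0,0,0,0],
  [-0.04,0,0,0,0,0],
  [-0.03,0,0,0,0,0],
  [0,0,0,0,0,0],
])

```text
time: 14.9
ee_pos: [0.5112, -0.044, 0.1151]
eef_rot: [0.996, 0.085, 0.003, 0.0]
ft_force: [7.2, 1.1, -3.3]
width: 0.0496
grip_force: 30.0
```

>>> carry_out([
  [0.04,0,0.02,0,0,0],
  [0.04,0,0.02,0,0,0],
  [0,0,0,0,0,0],
])

```text
time: 15.28
ee_pos: [0.5115, -0.044, 0.1124]
eef_rot: [0.996, 0.085, -0.0, 0.0]
ft_force: [-4.4, -0.2, 5.3]
width: 0.0498
grip_force: 30.0
```

>>> carry_out([
  [0,0,0,0,0,0],
  [0,0,0,0,0,0],
  [0,0,0,0,0,0],
  [0,0,-0.3,0,0,0],
  [0,0,-0.6,0,0,0],
  [0,0,-0.7,0,0,0],
  [0,0,-0.7,0,0,0],
  [-0.5,0,0,0,0,0],
  [0,0,0,0,0,0],
], fingers=75)

```text
time: 16.4
ee_pos: [0.4915, -0.0477, 0.2052]
eef_rot: [0.996, 0.084, 0.001, 0.001]
ft_force: [-0.1, 0.8, -0.3]
width: 0.0749
grip_force: 0.0
```

```bash
cat > chk.py <<'E'
from h import *
a=np.radians(9.7);ex=np.array([np.cos(a),np.sin(a)])
delta([*(np.array([.575,-.033])-.0615*ex),.1028],9.75)
ey=np.array([-ex[1],ex[0]])
for n in("side","top"):
    c=viewer.camera(n);W=cloud(c);np.savez(n+"4.npz",W=W,im=c["pixels"])
    P=W[...,:2]-np.array([.575,-.033]);l=P@ex*1e3;w=P@ey*1e3;Z=W[...,2]*1e3
    f=lambda z,a,b:np.percentile(z[(z>a)&(z<b)],[1,99]).round(1) if ((z>a)&(z<b)).sum()>5 else None
    if n=="side":
      for lo in range(-110,-15,15):
        z=Z[(l>lo)&(l<lo+15)&(w>18)&(w<32)];print(lo,"bin",f(z,95,185),"fit",f(z,15,80))
    for z0 in range(100,232,8):
      m=(w>-30)&(w<(20 if n=="side" else 30))&(Z>z0)&(Z<z0+8)&(l>-13)&(l<20)
      if m.sum()>3:print(n,z0,m.sum(),np.percentile(l[m],[2,10,50]).round(1))
E
python3 chk.py
```

```text
t 16.4 pos [491.5 -47.7 205.2] yaw 9.68 zaxis [ 0.0012 -0.0012 -1.    ] f [-0.09  0.83 -0.29] w 0.07488004489812627
 units [ 0.58  -0.014  2.56 ] turn z -0.009
-110 bin [122.4 161.9] fit [25.  64.7]
-95 bin [122.6 162.2] fit [25. 65.]
-80 bin [122.9 162.2] fit [24.1 64.7]
-65 bin [122.4 162.6] fit [25.4 65.1]
-50 bin [123.8 162.8] fit [24.5 64.9]
-35 bin [124.1 163.3] fit [25.3 64.5]
-20 bin [124.1 177.4] fit [25.7 65.3]
side 100 21 [-3.5 -2.9 -0.7]
side 108 8 [-1.1 -0.9 -0.1]
side 140 4 [-12.8 -12.2  -9.2]
side 148 14 [-12.6 -11.9  -6.7]
side 156 24 [-11.9 -10.9  -5.1]
side 164 19 [-5.9 -5.4 -4.8]
side 172 21 [-5.8 -5.6 -4.7]
side 180 21 [-5.6 -5.5 -5. ]
side 188 18 [-6.2 -5.9 -5.1]
side 196 32 [-5.7 -5.2 -0.5]
side 204 17 [-1.  -0.9 -0.4]
side 212 15 [-1.3 -1.1 -0.4]
side 220 15 [-3.  -2.5 -0.6]
side 228 53 [-2.9 -1.6  7.7]
top 116 4 [-9.  -8.8 -8.2]
top 124 50 [-12.7 -12.3  -9.9]
top 132 4 [-11.6 -10.7  -7.3]
top 156 6 [-12.3 -12.1 -10.5]
top 164 8 [-10.1  -9.6  -4.8]
top 196 32 [-7.4 -7.1 -5.9]
top 220 25 [-3.3 -2.4  4.2]
top 228 262 [-4.2 -2.   7.8]
```

>>> carry_out([
  [0,0,0,0,0,0],
  [0,0,0,0,0,0],
  [0,0,0,0,0,0],
  [0,0,0,0,0,0],
  [0.3,0.02,0,0,0,0],
  [0.5,0,0,0,0,0],
  [0.4,0,0,0,0,0],
  [0.3,0,0,0,0,0],
  [0.1,0,0,0,0,0],
  [0,0,0,0,0.5,0],
  [0,0,0,0,0.5,0],
  [0,0,0,0,0,0],
], fingers=0, force=15)

```text
time: 18.0
ee_pos: [0.5541, -0.0381, 0.2044]
eef_rot: [0.994, 0.084, 0.07, -0.005]
ft_force: [-1.1, -0.3, -0.6]
width: 0.0006
grip_force: 0.0
```

Run:
```python
from h import *
delta([.575,-.033,.1])
c=viewer.camera("side");W=cloud(c);im=c["pixels"][120:230,270:370,::-1]
cv2.imwrite("pics/p5.png",cv2.resize(im,(545,600),interpolation=cv2.INTER_CUBIC))
a=np.radians(9.7);ex=np.array([np.cos(a),np.sin(a)]);ey=np.array([-ex[1],ex[0]])
P=W[...,:2]-np.array([.575,-.033]);l=P@ex*1e3;w=P@ey*1e3;Z=W[...,2]*1e3
for z0 in range(188,260,6):
    m=(np.abs(w)<22)&(Z>z0)&(Z<z0+6)&(l>-60)&(l<25)
    if m.sum():print(z0,m.sum(),np.percentile(l[m],[2,50,98]).round(1),np.percentile(w[m],[2,50,98]).round(1))
```

```text
t 18.0 pos [554.1 -38.1 204.4] yaw 9.66 zaxis [ 0.1373  0.0218 -0.9903] f [-1.09 -0.29 -0.56] w 0.0006001961329954307
 units [ 0.167 -0.042  2.66 ] turn z None
188 13 [-5.4 -5.  -0. ] [-19.2   3.7  19.5]
194 29 [-5.8 -4.8  1.1] [-21.4   3.3  20.9]
200 13 [-4.9 -0.1  1.5] [-18.7   3.   18.3]
206 14 [-1.  -0.2  1.3] [-18.3  -4.   21.3]
212 14 [-1.  -0.4  0.3] [-19.5   1.2  21.2]
218 16 [-22.3  -0.5   0.1] [-20.5   1.3  20.3]
224 61 [-34.9  -1.9  23.7] [-15.8   5.9  21.2]
230 63 [-36.1   0.1  21. ] [-19.    7.2  17.8]
236 30 [-37.5 -26.7 -15.1] [-5.8  8.2 10.2]
242 30 [-38.  -30.6 -18.1] [-9.5  8.2 12.9]
248 30 [-38.8 -27.  -17.8] [-7.4  8.8 12. ]
254 31 [-39.5 -32.3 -17.4] [-11.1  10.3  13.8]
```

View pics/p5.png

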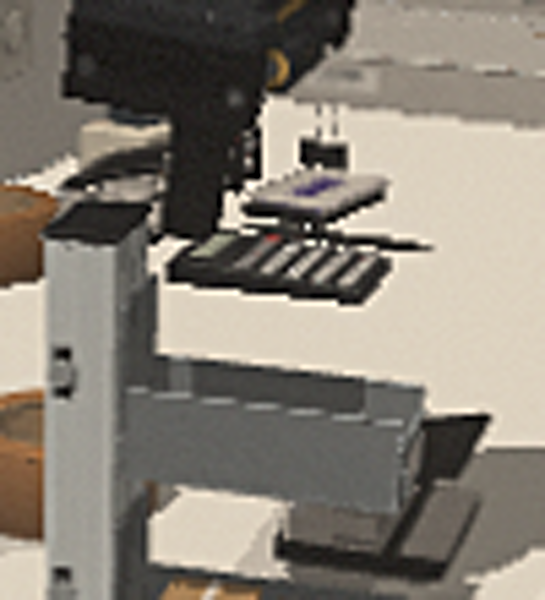

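>>> carry_out([
  [0.1,0,0.014,0,0,0],
  [0.08,0,0.011,0,0,0],
  [0.05,0,0.007,0,0,0],
  [0.04,0,0.006,0,0,0],
  [0,0,0,0,0,0],
])

```text
time: 18.68
ee_pos: [0.5646, -0.0355, 0.2037]
eef_rot: [0.994, 0.085, 0.068, -0.006]
ft_force: [-8.4, -0.1, 4.6]
width: 0.0005
grip_force: 3.7
```

Run:
```python
from h import *
delta([.575,-.033,.1])
c=viewer.camera("side");W=cloud(c)
a=np.radians(9.7);ex=np.array([np.cos(a),np.sin(a)]);ey=np.array([-ex[1],ex[0]])
P=W[...,:2]-np.array([.575,-.033]);l=P@ex*1e3;w=P@ey*1e3;Z=W[...,2]*1e3
for z0 in range(194,260,6):
    m=(np.abs(w)<22)&(Z>z0)&(Z<z0+6)&(l>-60)&(l<25)
    if m.sum():print(z0,m.sum(),np.percentile(l[m],[2,20,50,98]).round(1))
```

```text
t 18.68 pos [564.6 -35.5 203.7] yaw 9.72 zaxis [ 0.1339  0.0233 -0.9907] f [-8.35 -0.06  4.6 ] w 0.0005374974022050505
 units [-0.087 -0.016  2.605] turn z None
194 26 [-5.8 -5.1 -4.6  0.4]
200 15 [-0.7 -0.3  0.2  1.5]
206 14 [-1.4 -0.8 -0.5  1.3]
212 16 [-1.1 -0.7 -0.3  0.6]
218 11 [-23.3 -20.6  -0.6   8.7]
224 58 [-24.9 -17.9  -3.   22.6]
230 57 [-25.2 -20.3  -3.8  22.4]
236 30 [-26.2 -23.7 -17.2  -4.3]
242 28 [-27.6 -25.1 -17.4  -5.8]
248 32 [-28.1 -26.3 -19.8  -5.8]
254 26 [-29.3 -27.4 -20.8  -7.6]
```

>>> carry_out([
  [-0.055,0,-0.008,0,0,0],
  [-0.01,0,0.074,0,0,0],
  [-0.01,0,0.074,0,0,0],
  [-0.01,0,0.074,0,0,0],
  [-0.01,0,0.074,0,0,0],
  [-0.007,0,0.05,0,0,0],
  [0,0,0,0,0,0],
])

```text
time: 19.6
ee_pos: [0.5635, -0.0359, 0.19]
eef_rot: [0.994, 0.084, 0.069, -0.006]
ft_force: [-0.4, 0.6, 0.2]
width: 0.0
grip_force: 0.0
```

>>> carry_out([
  [-0.007,0,0.05,0,0,0],
  [-0.007,0,0.05,0,0,0],
  [0,0,0,0,0,0],
])

```text
time: 19.98
ee_pos: [0.5635, -0.0359, 0.1859]
eef_rot: [0.994, 0.084, 0.069, -0.006]
ft_force: [-0.4, -0.9, -0.9]
width: 0.0007
grip_force: 0.0
```

>>> carry_out([
  [-0.006,0,0.04,0,0,0],
  [-0.006,0,0.04,0,0,0],
  [0,0,0,0,0,0],
])

```text
time: 20.35
ee_pos: [0.5635, -0.036, 0.1827]
eef_rot: [0.994, 0.084, 0.069, -0.006]
ft_force: [0.5, 1.0, -0.1]
width: 0.0005
grip_force: 0.0
```

>>> carry_out([
  [-0.006,0,0.04,0,0,0],
  [-0.006,0,0.04,0,0,0],
  [0,0,0,0,0,0],
])

```text
time: 20.72
ee_pos: [0.5635, -0.0359, 0.1795]
eef_rot: [0.994, 0.084, 0.069, -0.006]
ft_force: [-0.4, 0.0, 0.1]
width: 0.0005
grip_force: 0.0
```

>>> carry_out([
  [-0.006,0,0.04,0,0,0],
  [0,0,0,0,0,0],
])

```text
time: 20.98
ee_pos: [0.5637, -0.0359, 0.1783]
eef_rot: [0.994, 0.084, 0.07, -0.006]
ft_force: [0.2, -0.0, 1.6]
width: 0.0007
grip_force: 0.7
```

>>> carry_out([
  [-0.006,0,0.04,0,0,0],
  [-0.003,0,0.02,0,0,0],
  [0,0,0,0,0,0],
])

```text
time: 21.35
ee_pos: [0.5641, -0.0359, 0.1762]
eef_rot: [0.994, 0.084, 0.07, -0.006]
ft_force: [1.0, 0.2, 4.6]
width: 0.0001
grip_force: 2.3
```

>>> carry_out([
  [-0.006,0,0.04,0,0,0],
  [-0.006,0,0.04,0,0,0],
  [0,0,0,0,0,0],
])

```text
time: 21.72
ee_pos: [0.5645, -0.0359, 0.1733]
eef_rot: [0.994, 0.084, 0.071, -0.006]
ft_force: [1.0, 0.8, 4.7]
width: 0.0003
grip_force: 2.8
```

>>> carry_out([
  [-0.006,0,0.04,0,0,0],
  [-0.006,0,0.04,0,0,0],
  [0,0,0,0,0,0],
])

```text
time: 22.1
ee_pos: [0.5628, -0.036, 0.1684]
eef_rot: [0.994, 0.084, 0.069, -0.006]
ft_force: [0.0, -0.2, -0.4]
width: 0.0006
grip_force: 0.0
```

```bash
python3 chk.py | head -10
```

```text
t 22.1 pos [562.8 -36.  168.4] yaw 9.71 zaxis [ 0.1355  0.0235 -0.9905] f [ 0.   -0.24 -0.41] w 0.0005944359593095393
 units [-1.437 -0.021  1.457] turn z -0.005
-110 bin [110.2 149.9] fit [25.4 65.1]
-95 bin [110.8 149.9] fit [24.8 64.6]
-80 bin [110.6 150.9] fit [23.4 64.2]
-65 bin [110.6 151.6] fit [25.3 64.8]
-50 bin [111.8 152.3] fit [24.9 64.3]
-35 bin [111.8 152.6] fit [24.9 64.2]
-20 bin [113.3 172.5] fit [24.6 64.9]
side 100 9 [-3.6 -2.5 -0.7]
```

>>> carry_out([
  [0.0,0,0.04,0,0,0],
  [-0.006,0,0.04,0,0,0],
  [0,0,0,0,0,0],
])

```text
time: 22.58
ee_pos: [0.5635, -0.036, 0.1668]
eef_rot: [0.994, 0.084, 0.069, -0.006]
ft_force: [-6.9, -0.3, 10.6]
width: 0.0002
grip_force: 7.2
```

>>> carry_out([
  [-0.01,0,0.04,0,0,0],
  [0,0,0,0,0,0],
])

```text
time: 22.82
ee_pos: [0.5637, -0.036, 0.1662]
eef_rot: [0.994, 0.084, 0.07, -0.005]
ft_force: [-11.0, -0.6, 19.3]
width: 0.0004
grip_force: 11.7
```

```bash
python3 chk.py
```

```text
t 22.82 pos [563.7 -36.  166.2] yaw 9.72 zaxis [ 0.1382  0.0224 -0.9902] f [-10.99  -0.59  19.28] w 0.00035120752579478957
 units [-1.455 -0.029  1.395] turn z -0.004
-110 bin [111.1 150.3] fit [24.2 65. ]
-95 bin [110.7 150.7] fit [24. 65.]
-80 bin [110.8 151. ] fit [25.  64.7]
-65 bin [111.2 151.3] fit [25.6 64.9]
-50 bin [111.9 151.7] fit [25.1 65.5]
-35 bin [112.2 152.1] fit [24.5 64.8]
-20 bin [112.8 165.4] fit [25.7 65.8]
side 100 10 [-3.7 -3.3 -1.3]
side 132 8 [-12.8 -11.9  -9.1]
side 140 22 [-12.6 -11.4  -6. ]
side 148 22 [-10.   -8.2  -4.6]
side 156 14 [-4.8 -4.6 -4.3]
side 164 17 [-4.9 -4.8 -4.6]
side 172 15 [-5.2 -5.1 -4.7]
side 180 14 [-10.6  -7.3  -5.2]
side 188 24 [-12.3 -11.   -4.2]
side 196 24 [-11.  -10.   -2.7]
side 204 21 [-10.9 -10.3  -0.9]
side 212 20 [-11.5 -10.7  -0.8]
side 220 18 [-11.8 -11.2  -1.8]
side 228 38 [-11.7 -10.    7. ]
top 220 7 [12.8 13.3 15.2]
top 228 85 [ 8.5 12.4 16.2]
```

>>> carry_out([
  [-0.03,0,-0.1,0,0,0],
  [-0.05,0,-0.4,0,0,0],
  [-0.2,0,-0.7,0,0,0],
  [-0.7,0,-0.5,0,0,0],
  [-0.9,0,-0.3,0,0,0],
  [-0.9,0,-0.3,0,0,0],
  [0,0,0,0,0,0],
  [0,0,0,0,0,0],
  [0,0,0,0,0,0],
])

```text
time: 24.05
ee_pos: [0.4428, -0.0562, 0.2398]
eef_rot: [0.994, 0.085, 0.069, -0.006]
ft_force: [-0.4, -0.3, 0.6]
width: 0.0006
grip_force: 0.0
```

```bash
python3 chk.py; python3 -c "
from h import *
d=np.load('side4.npz');cv2.imwrite('pics/p6.png',cv2.resize(d['im'][150:260,250:370,::-1],(655,600),interpolation=cv2.INTER_CUBIC))"
```

```text
t 24.05 pos [442.8 -56.2 239.8] yaw 9.76 zaxis [ 0.1369  0.0242 -0.9903] f [-0.4  -0.31  0.63] w 0.0005748822192622761
 units [ 1.324 -0.012  3.645] turn z 0.001
-110 bin [110.4 150.2] fit [24.4 63.9]
-95 bin [110.8 150.8] fit [24.9 64.4]
-80 bin [110.7 150.5] fit [23.8 65.1]
-65 bin [112.4 151.4] fit [24.9 64.5]
-50 bin [112. 152.] fit [25.3 65.2]
-35 bin [113. 152.] fit [25.5 65.3]
-20 bin [112.4 180. ] fit [25.2 64.6]
side 100 10 [-3.2 -2.8 -1.4]
side 132 6 [-11.2 -11.1  -7.1]
side 140 21 [-12.6 -12.3  -6.2]
side 148 26 [-11.8 -10.5  -4.6]
side 156 13 [-5.9 -4.9 -4.7]
side 164 18 [-5.7 -5.2 -5. ]
side 172 20 [-5.9 -5.5 -4.9]
side 180 23 [-6.  -5.7 -5.1]
side 188 25 [-4.6 -4.2 -0.3]
side 196 20 [-1.4 -1.2 -0.2]
side 204 16 [-1.3 -1.  -0.3]
side 212 16 [-1.3 -0.9 -0.2]
side 220 12 [-2.7 -2.5 -0.8]
side 228 54 [-3.3 -2.1  5.9]
top 108 27 [-12.9 -12.6  -9.8]
top 116 34 [-12.5 -12.1  -8.8]
top 148 8 [-12.  -11.5  -8.3]
top 164 4 [-6.6 -5.6 -2.5]
top 180 9 [-7.1 -6.7 -5.5]
top 188 26 [-7.4 -7.1 -5.9]
top 220 29 [-4.1 -3.3  6.1]
top 228 255 [-3.9 -1.9  7.7]
```

View pics/p6.png

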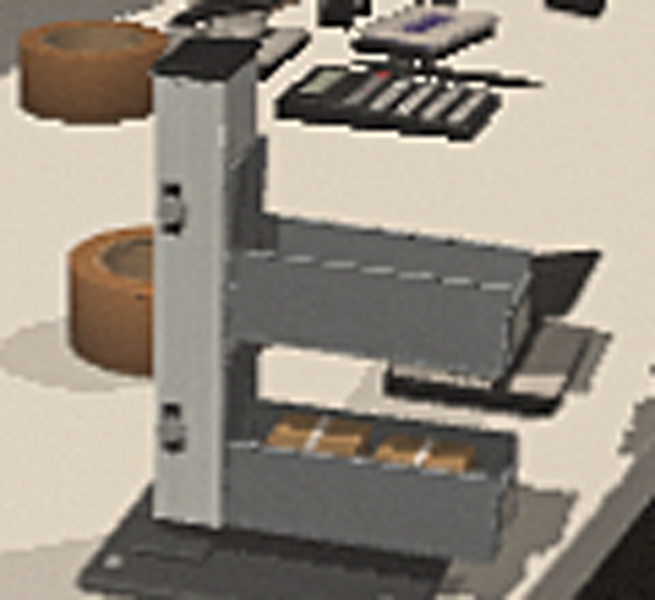

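```bash
python3 -c "
from bench import r
print(r.close_job())"
```

```text
the job is handed in; nothing more can be done
None
```

The bin is hooked in the top pair of slots and pressed home, 88 mm above the fitted one; the resistance fell away as it seated, so I take the catch as snapped in (no lift test). It is released and hangs with about 1° of forward droop from play in the claws; the push stayed under 30 N (peak about 28 N in a first try holding the side walls, about 20 N in the final press). I handed it in at about 24 s.

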